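Extend the recipe-camera monopod to its second stop and hold it

TASK

Get the overhead camera up for filming: pinch the black grip on top of the telescoping monopod so that its red side button is squeezed in, pull the grip straight up past the first stop, where only the thin upper tube is out, and on until the second stop, where the thicker lower tube is fully out too. The grip springs back down if let go, so finish while still holding the grip, button in, at full height. Leave the food, the timer, the tape roll and the scrubbing brush where they are.

Things in the scene. Friction and masses are not known exactly. Their poses are not given: they have to be found in the camera images.
- monopod: Telescoping camera monopod, suction foot fixed to the worktop (black disc, radius 45 mm, with a small grey lever on its -x edge that has no function) and an upright black outer tube, radius 19.5 mm, up to z = 110 mm. Origin at the centre of the foot's underside, z up. A flat black camera (58 x 94 x 26 mm) is carried on an arm out to +x, its centre 108 mm from the tube's axis; the grip is on the axis, above the outer tube.
- grip (a point): Point inside the grip, on the axis of the tubes, level with the middle of the button; it moves with the grip, and its axes are parallel to the monopod's. The grip is an upright black block, 28 mm along x, 30 mm along y, from 30 mm below this point to 20 mm above it (its top). The arm with the camera begins 30 mm below this point and stays below that, on the +x side. With all tubes in, this point is 166 mm above the worktop; fully extended 276 mm.
- button_face (a point): Middle of the outer face of the red release button (16 mm wide, 24 mm tall) on the grip's -y face; it stands 5 mm proud. The grip is therefore 35 mm wide along y over the button; close the fingers along the monopod's y axis, level with the button, and a finger presses it in.
- button (a joint): Release button: 0 = out, 0.005 m = flush with the grip's side. Spring-loaded, about 2 N to start and 5 N fully in; it comes out when let go. At less than about 3 mm a hook locks the collapsed monopod; pressed in further, the tubes slide freely.
- upper_tube (a joint): How far the thin steel upper tube (carrying grip and camera) is out of the lower tube: 0 = in, 0.050 m = the first stop. It starts at 0. Weight and a return spring pull it back with about 4 to 6 N; let go, it falls back in.
- lower_tube (a joint): How far the thicker aluminium lower tube is out of the outer tube: 0 = in, 0.060 m = the second stop (a hard stop). It starts at 0, and is dragged out by the upper tube once that is at the first stop; it slides stiffly (8 N of friction), so the pull rises to about 12 N after the first stop, and sharply at the second.
- butter: Block of butter in paper, 73 x 102 x 37 mm, lying on the wooden board under the camera (board 170 x 240 x 21 mm, beside the foot on its +x side); origin under its centre. Leave alone.
- tin: Small food tin, 76 mm across, 58 mm tall, on the same board; origin under its centre. Leave alone.
- timer: Red and white kitchen timer, 70 mm across, 43 mm tall, on the worktop; origin under its centre. Leave alone.
- tape: Roll of tan tape lying flat, 96 mm across, 25 mm tall; origin under its centre. Leave alone.
- brush: Wooden scrubbing brush, 61 x 154 x 46 mm, on the worktop; origin under its centre. Leave alone.

How it is judged:
By the outcome, as a careful person would: the job done as asked, in the order asked, and still so for the second after the job is handed in, while the arm keeps its last pose, push and grip.
It also fails if it takes over 32 s, if anything falls off the work surface, if the arm or the gripper's body presses on something with over 40 N, if the wrist force passes 120 N, or if a joint passes its speed limit or range.

ROBOT

A 7-joint arm with a two-finger parallel gripper is mounted at the origin on a cart in front of the work surface, level with it; the furniture and walls round the work are solid. World frame = base frame: x ahead of the robot, y to its left, z up, the work surface at z = 0. Lengths are in m, angles in rad, forces in N, time in s.
With the tool pointing down it reaches from about 0.425 to 0.875 m from the base axis. Payload 8.4 kg.
Tool frame: the origin (TCP) lies on the mounting face of the last link; the fingertips stand 182 mm ahead of it and the grasp point (between the pads) lies 164 mm ahead of it (env.grip_depth is the z of the grasp point in the tool frame, in m); z points along the fingers, y is the line along which they close (so a half turn about z gives the same grasp; the last joint's range is limited). The gripper opens to 87 mm and grips with 3 to 60 N. Pads are 19 mm wide; open, the fingers measure 117 mm over their backs; the gripper's body (75 mm by 190 mm) begins 51 mm behind the grasp point.
Start: joints at [1.192, 0.333, 0.04, 1.465, -0.013, 1.343, -0.059], TCP at [0.179, -0.625, 0.405] pointing down, gripper open.
Joint ranges: [-2.58, 2.58], [-0.38, 2.09], [-1.3, 1.39], [0.25, 2.4], [-1.5, 4.64], [0.08, 2.09], [-2.65, 2.65]. Speed limits (rad/s): [2.22, 2.22, 2.79, 2.79, 3.14, 3.14, 3.14].

INTERFACE

Orientations are given as a rotation vector (axis times angle).
In Python, from rig import env, command_gripper, kin, viewer, sign_off, nets, read_time_s, read_joint_positions, read_dq, read_joint_efforts, read_tcp_pos, read_tcp_rot, read_force, read_ft_torque, read_width, read_finger_force gives the robot as it stands. The module is installed in compiled form; this text tells all that it offers. Calls block until the motion is done:
- env.move_to(position, orientation): joint-space move of the TCP to a pose.
- env.move_l(position, orientation=None, max_speed=0.15): straight line of the TCP; orientation=None keeps the orientation; max_speed is the mean speed in m/s.
- env.goto_joints(angles): joint-space move.
- command_gripper(opening, strength=None): opening from 0.0 (shut) to 1.0 (fully open); strength is the grip in N (None keeps the last); returns when the fingers have stopped.
- env.dwell(seconds).
- kin.ik(position, orientation): joint angles nearest the present ones, or None.
- viewer.capture(name): name is "side" or "top" or "wrist"; returns a dict with "image" (384x512x3 uint8, red, green, blue), "mtx" (3x3 intrinsics, pixels), "R" (3x3) and "t" (3): a world point X has camera coordinates R X + t. Camera axes: x right, y down, z forward; pixel columns grow to the right and rows downward; lengths in m; the calibration is good to about 2 mm. A picture is of the moment at which its call begins. There is no depth.
A pose or a line that the arm cannot do raises env.MotionError and nothing moves.
- sign_off(): hands the job in; it is judged then, once.
Trained networks look in a picture, given as the dict that the camera call returned (one of the last four; its "shot" number tells which), for a name from the list of things; names that differ only in an ending like _2 or _b are one class to them, and where a whole thing is asked for, a point or a joint stands for the part that bears it (a point fixed in the world has none). Each returns a list of dicts, best first, with "confidence" (0 to 1); they miss things now and then, are a little off and sometimes report something else, mostly with a low value. They report only what shows in the picture. A call takes as long as a camera call.
- nets.boxes_of(query, picture): "pixel" ([column, row] in pixels, amid what is visible of it).
Readings, each from a call of its own:
- read_time_s(): time.
- read_joint_positions(): joint angles.
- read_dq(): joint speeds.
- read_joint_efforts(): joint torques, N m.
- read_tcp_pos(): TCP position.
- read_tcp_rot(): TCP orientation.
- read_force(): force on the tool from outside, world axes, zero at the start.
- read_ft_torque(): the same for the moment, N m.
- read_width(): opening from 0.0 (shut) to 1.0 (fully open).
- read_finger_force(): force on a finger pad.
Only numpy, scipy, OpenCV 4.12 (cv2) and the standard library are available. Lean on these libraries where they do the work, as an engineer would, in place of code of your own. Each camera call takes 0.05 s, during which the arm holds its last target. There are 200 camera calls.

## Working session

There is one attempt and no reset: what is moved stays moved. The work goes in short steps, each a Python script; the robot and the scene stay as the last script left them, time stands still between calls to the robot, and variables do not carry over. Pictures are saved under pics/ and viewed, at most 10 in all, crops included, and the job is handed in when it is done.

```bash
mkdir -p pics; cat > h.py <<'E'
from rig import *
import numpy as np, cv2
def cap(n,f=None):
    p=viewer.capture(n)
    if f: cv2.imwrite('pics/'+f,p['image'][:,:,::-1])
    return p
def px(p,X):
    c=p['R']@np.array(X)+p['t']; c=p['mtx']@c; return c[:2]/c[2]
def ray(p,uv):
    R,t=np.array(p['R']),np.array(p['t']); d=R.T@np.linalg.solve(p['mtx'],[uv[0],uv[1],1]); return -R.T@t,d
def atz(p,uv,z):
    o,d=ray(p,uv); return o+d*(z-o[2])/d[2]
E
python3 - <<'E'
from h import *
np.set_printoptions(precision=4,suppress=True)
print(read_tcp_pos(),read_tcp_rot(),env.grip_depth,read_time_s())
for n in ('side','top'):
    p=cap(n,n+'1.png'); print(n,'cam',-p['R'].T@p['t'])
    for q in ('monopod','grip','button_face','butter','tin','timer','tape','brush'):
        for b in nets.boxes_of(q,p)[:2]: print(q,np.array(b['pixel']),round(b['confidence'],2),atz(p,b['pixel'],.186 if q in('grip','button_face') else 0.03))
E
```

```text
[ 0.1794 -0.6246  0.4039] [-3.1094 -0.4377  0.0005] 0.1635 0.0
side cam [0.0872 0.3401 0.883 ]
monopod [290.5 181.1] 0.6 [0.5668 0.0502 0.03  ]
grip [289.2 159.7] 0.69 [0.5314 0.0824 0.186 ]
butter [250.9 170.7] 0.97 [0.6362 0.1338 0.03  ]
tin [305.1 160.8] 0.91 [ 0.6113 -0.0134  0.03  ]
timer [191.1 285.8] 0.9 [0.3965 0.3729 0.03  ]
tape [184.4 248.6] 0.79 [0.4884 0.3611 0.03  ]
brush [366.5 233.4] 0.82 [ 0.3616 -0.0567  0.03  ]
top cam [0.448  0.1841 1.1738]
monopod [283.4 192.9] 0.65 [0.5588 0.0926 0.03  ]
grip [290.6 182.3] 0.91 [0.5721 0.0864 0.186 ]
butter [272.4 163. ] 0.86 [0.6501 0.1274 0.03  ]
butter [292.2 184.6] 0.65 [0.5847 0.066  0.03  ]
tin [316.5 174.4] 0.65 [ 0.6175 -0.0083  0.03  ]
timer [188.  242.1] 0.72 [0.4058 0.3774 0.03  ]
timer [330.4 257.8] 0.68 [ 0.3646 -0.0516  0.03  ]
tape [178.7 206.5] 0.65 [0.5122 0.4084 0.03  ]
brush [332.4 258.7] 0.87 [ 0.362  -0.0577  0.03  ]
```

```bash
python3 - <<'E'
import cv2,numpy as np
a=cv2.imread('pics/side1.png')[100:250,200:400];b=cv2.imread('pics/top1.png')[110:260,200:400]
cv2.imwrite('pics/c1.png',np.vstack([cv2.resize(x,(800,600))[::1] for x in (a,)]))
cv2.imwrite('pics/c2.png',cv2.resize(b,(800,600)))
E
```

```text
(no output)
```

View pics/c1.png

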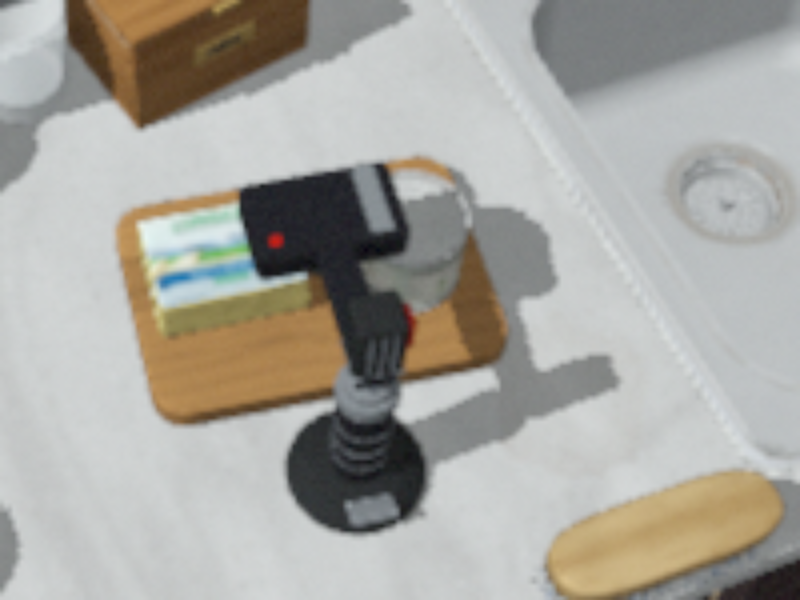

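View pics/c2.png

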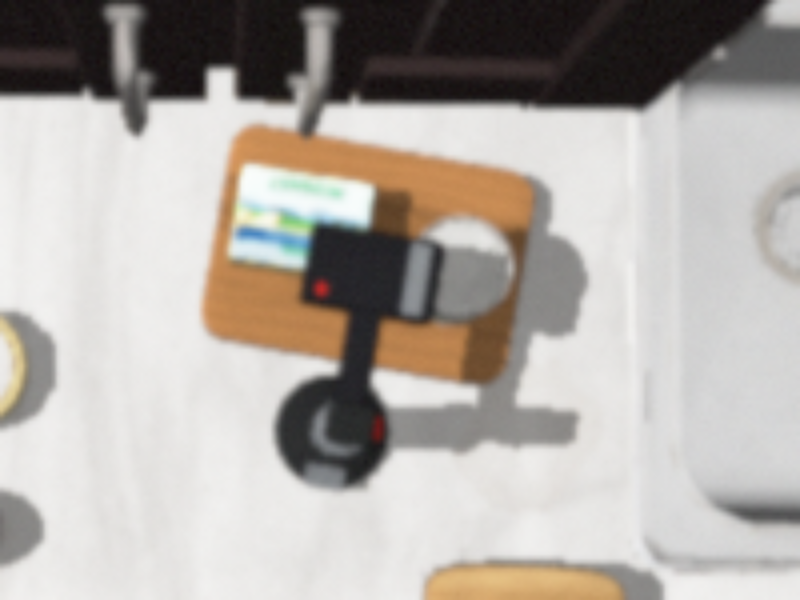

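Both views show the foot (top px ~283,218; side ~289,217), the grip (top ~288,215; side ~294,180), and the red button on its right, -y, side (top ~294.5,217). The camera lies ahead, turned slightly towards -y. Next I compute the pose.

```bash
python3 - <<'E'
from h import *
np.set_printoptions(precision=4,suppress=True)
s=cap('side');t=cap('top')
print('foot',atz(s,(289,217),.008),atz(t,(283,218),.008))
print('griptop',atz(s,(294.3,179.5),.186),atz(t,(288,215.5),.186))
print('button',atz(s,(302.5,181),.166),atz(t,(294.5,217.3),.166))
for z in(.115,.136):print('cam corners top',[atz(t,(200+u/4,110+v/4),z)[:2] for u,v in((315,225),(438,240),(432,320),(303,300))])
# wrist view candidate: yaw 
from scipy.spatial.transform import Rotation as R
for b in nets.boxes_of('grip',t)[:3]+nets.boxes_of('monopod',t)[:3]:print(b)
E
```

```text
foot [0.4821 0.0915 0.008 ] [0.4831 0.0913 0.008 ]
griptop [0.4798 0.094  0.186 ] [0.4845 0.0924 0.186 ]
button [0.4807 0.072  0.166 ] [0.4807 0.0731 0.166 ]
cam corners top [array([0.6262, 0.1135]), array([0.6171, 0.026 ]), array([0.56  , 0.0299]), array([0.5726, 0.1213])]
cam corners top [array([0.6226, 0.1149]), array([0.6138, 0.0291]), array([0.5578, 0.033 ]), array([0.5701, 0.1226])]
{'pixel': [293.5, 183.8], 'confidence': 0.87}
{'pixel': [284.1, 194.1], 'confidence': 0.81}
```

```bash
cat >> h.py <<'E'
from scipy.spatial.transform import Rotation as Rn
def ori(yaw,flip):
    y=np.array([-np.sin(yaw),np.cos(yaw),0])*(-1 if flip else 1); z=np.array([0,0,-1.]); x=np.cross(y,z)
    return Rn.from_matrix(np.c_[x,y,z]).as_rotvec()
E
python3 - <<'E'
from h import *
np.set_printoptions(precision=4,suppress=True)
yaw=np.radians(-8.5);q0=read_joint_positions()
best=None
for f in(0,1):
    qs=[kin.ik([.482,.0922,z],ori(yaw,f)) for z in(.33,.43,.445)]
    for q in qs: print(f,q)
    if all(q is not None for q in qs):
        c=abs(np.array(qs[1])-q0).max()
        if best is None or c<best[0]: best=(c,f)
print(best)
env.move_to([.482,.0922,.43],ori(yaw,best[1]))
print(read_time_s(),read_tcp_pos(),read_joint_positions())
p=cap('wrist','w1.png')
print([ (q,b) for q in('grip','button_face') for b in nets.boxes_of(q,p)[:2]])
for y in(-.0175,0,.015):
    c,s_=np.cos(yaw),np.sin(yaw); print(y,px(p,[.482-s_*y,.0922+c*y,.186]))
E
```

```text
0 [ 0.633   0.1653 -0.9757  1.9013  0.1498  1.1513  1.0247]
0 [ 0.6655  0.057  -0.962   1.7644  0.0479  1.3449  1.1159]
0 [ 0.6688  0.0464 -0.9597  1.7407  0.0387  1.3744  1.1245]
1 [ 0.5862  0.154  -0.9221  1.9028  0.1344  1.1487 -2.1047]
1 [ 0.6825  0.059  -0.9802  1.7639  0.0503  1.3451 -2.0273]
1 [ 0.6997  0.0498 -0.9923  1.7398  0.0425  1.3748 -2.0195]
(np.float64(1.174454247055682), 0)
3.8417 [0.4823 0.0913 0.4299] [ 0.6662  0.0574 -0.9609  1.7642  0.048   1.3449  1.1158]
[('grip', {'pixel': [257.1, 252.8], 'confidence': 0.85})]
-0.0175 [232.2563 205.9796]
0 [255.2602 205.9344]
0.015 [274.9743 205.8958]
```

View pics/w1.png

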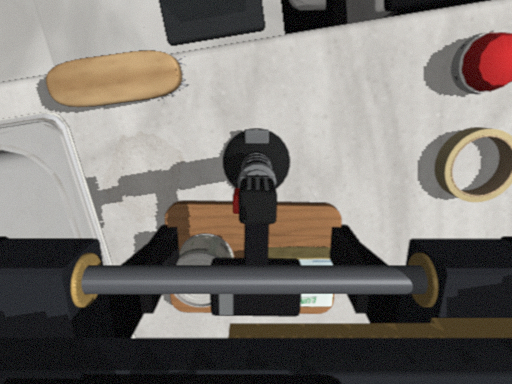

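The wrist view shows the grip at about (258,206), against a predicted (255,206), so it is about 2 mm towards +y. The yaw looks right. I'll check edges in an enlarged crop.

```bash
python3 - <<'E'
import cv2
a=cv2.imread('pics/w1.png')[150:250,195:320]
a=cv2.convertScaleAbs(a,alpha=2,beta=20)
cv2.imwrite('pics/c3.png',cv2.resize(a,(750,600),interpolation=cv2.INTER_CUBIC))
E
```

```text
(no output)
```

View pics/c3.png

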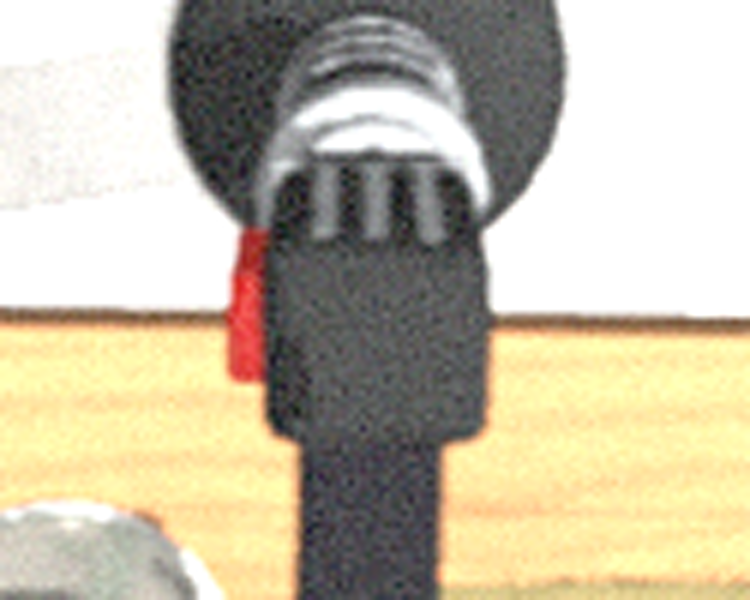

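```bash
python3 - <<'E'
from h import *
np.set_printoptions(precision=4,suppress=True)
o=ori(np.radians(-8.9),0); P=[.4825,.0938]
env.move_l([*P,.40],o)
print(read_force())
env.move_l([*P,.3295],o,max_speed=.1)
print('down',read_force(),read_tcp_pos(),read_time_s())
p=cap('side','s2.png')
command_gripper(0.0,15)
print('closed',read_force(),read_width()*87,read_finger_force(),read_tcp_pos(),read_ft_torque())
q=cap('wrist','w2.png');p=cap('side')
a=p['image'][110:230,230:360,::-1];b=q['image'][:,:,::-1]
cv2.imwrite('pics/c4.png',np.hstack([cv2.resize(a,(400,369)),cv2.resize(b,(400,369))]))
E
```

```text
[-0.1483 -0.4427  1.1052]
down [ 0.2164  0.3087 -0.4996] [0.4827 0.0939 0.3301] 5.2
closed [-0.7593  0.0443  0.7339] 30.01044583349199 14.99738873942988 [0.4825 0.0938 0.3295] [-0.1651 -0.1088 -0.1787]
```

View pics/c4.png

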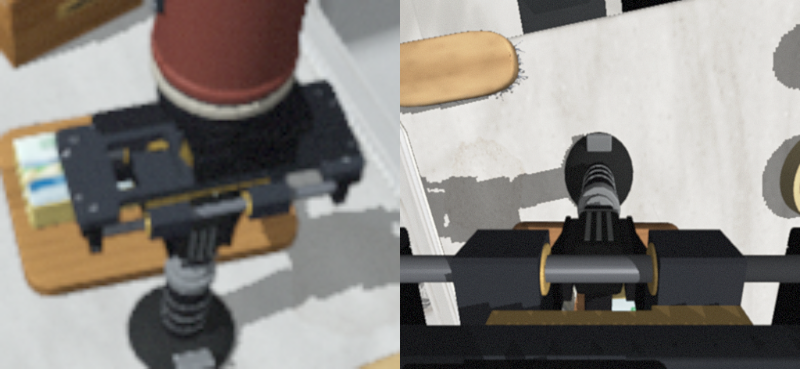

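The two views show the fingers closed on the grip. The opening is 30.0 mm, so the button is flush, and the side forces are negligible. Next I raise the strength and pull up.

```bash
python3 - <<'E'
from h import *
np.set_printoptions(precision=4,suppress=True)
command_gripper(0.0,40)
x,y,z0=[.4825,.0938,.3295]
print(read_width()*87,read_force())
for dz,v in((.02,.04),(.045,.05),(.055,.03),(.08,.04),(.1,.04),(.106,.02),(.109,.01)):
    env.move_l([x,y,z0+dz],max_speed=v)
    f=read_force(); print(dz,f,read_tcp_pos(),read_width()*87,read_time_s())
    if abs(f[2])>35: break
E
```

```text
29.906458765701963 [0.0999 0.4185 0.2989]
0.02 [ 1.8758  0.6854 -3.9138] [0.4824 0.0938 0.3495] 29.8864155416477 7.1833
0.045 [ 1.8436 -0.1061 -3.9516] [0.4825 0.0938 0.3745] 29.79095949187816 7.8333
0.055 [ 0.6594  0.0955 -4.6754] [0.4825 0.0938 0.3847] 29.704329490536285 8.3167
0.08 [-0.7418 -0.4168 -4.4525] [0.4825 0.0939 0.4099] 29.705613671648493 9.0917
0.1 [-0.8656 -0.9267 -4.0374] [0.4825 0.0939 0.4299] 29.61451063415329 9.7417
0.106 [-0.6577 -0.5615 -6.6798] [0.4825 0.0938 0.4357] 29.303128610240446 10.1917
0.109 [ 1.8289 -1.0978 -9.6223] [0.4825 0.0938 0.4386] 29.72279272327512 10.6417
```

Force stayed near 4 N past the first stop, lower than expected, so I'm checking for slip.

```bash
python3 - <<'E'
from h import *
np.set_printoptions(precision=4,suppress=True)
q=cap('wrist');p=cap('side')
a=p['image'][90:230,220:370,::-1];b=q['image'][110:384,100:420,::-1]
cv2.imwrite('pics/c5.png',np.hstack([cv2.resize(a,(400,373)),cv2.resize(b,(400,373))]))
print(read_force(),read_time_s())
E
```

```text
[ 0.0013 -0.7716 -9.3195] 10.7417
```

View pics/c5.png

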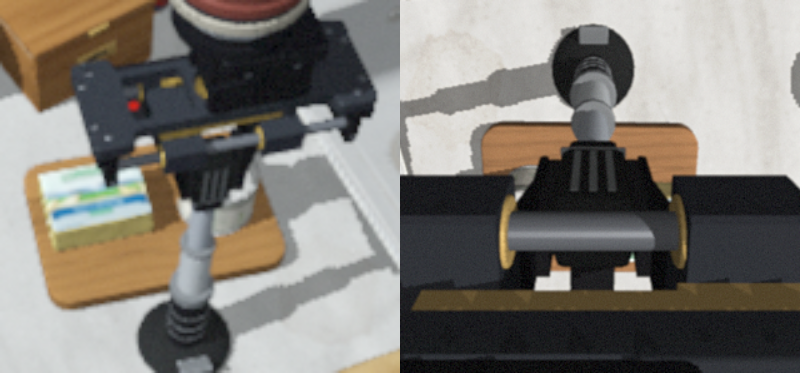

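Both tubes, thin and thick, are out and the grip is still fully between the pads. I'll creep on until the hard stop shows in the force.

```bash
python3 - <<'E'
from h import *
np.set_printoptions(precision=4,suppress=True)
command_gripper(0.0,50)
z=.3295+.109
for i in range(8):
    z+=.001; env.move_l([.4825,.0938,z],max_speed=.01); env.dwell(.15)
    f=read_force(); print(round(z-.3295,4),f,read_tcp_pos()[2],read_width()*87,read_time_s())
    if f[2]<-24: break
E
```

```text
0.11 [ 0.6614 -0.0435 -9.3387] 0.43949831871539424 29.733630193121247 11.3583
0.111 [  3.4311  -0.4162 -21.3617] 0.43992823439232426 29.83600275274779 11.7583
0.112 [  5.3098   1.2831 -29.9084] 0.4401556007738352 29.05861080972943 12.1583
```

```bash
python3 - <<'E'
from h import *
for i in range(3):
    env.dwell(.6); print(read_force(),read_tcp_pos()[2],read_width()*87,read_time_s())
p=cap('side');a=p['image'][90:230,220:370,::-1];cv2.imwrite('pics/c6.png',cv2.resize(a,(600,560)))
E
```

```text
[  6.04245859   1.0392748  -29.8593731 ] 0.44016797468703595 29.83694710268637 12.7583
[  5.1547762    0.72459172 -29.64114004] 0.44015150581456614 29.327370129189404 13.3583
[  5.02250858   0.53560714 -30.15780684] 0.440163816524983 29.91673671884008 13.9583
```

View pics/c6.png

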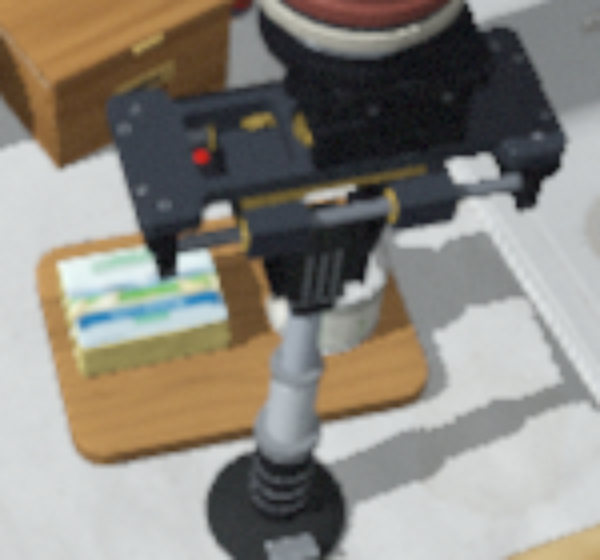

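The picture shows both tubes fully out and the grip held, with the food still in place. The force is steady at 30 N against the stop.

```bash
python3 -c "
from rig import *
print(sign_off())"
```

```text
the job is handed in; nothing more can be done
None
```

The monopod is fully extended to the second stop, with the grip still held and its button squeezed in at full height, and the job is handed in at about 14 s on the robot's clock; nothing else was touched.

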